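Roll a masking-tape roll on its rim into its parking bay

TASK

Roll the wide masking-tape roll, which stands on its rim, along the bench and over the low front bar of the wooden parking bay, so that it comes to rest upright between the bay's rails, behind the bar. It must really roll there: do not drag it without turning, do not lift it off the bench and do not let it fall flat. Leave the yellow paint tin, the dark bottle and the lidded tub where they are.

Things in the scene. Friction and masses are not known exactly. Their poses are not given: they have to be found in the camera images.
- roll: Wide roll of cream masking tape standing on its rim: 105 mm diameter, 48 mm wide, 68 mm hole, about 0.28 kg. Slight flats on its rim keep it still at the start; at a light push it rolls and may run on. Origin on the axle at one flat side; z axis = the axle (level), other side at z = +48 mm. It starts 220 to 300 mm before the bay origin, up to 20 mm beside the lane, heading within 0.1 rad of it.
- roll_center (a point): The middle of that roll (on its axle, half way between its sides), 52 mm above the bench while it stands.
- roll_top (a point): Point fixed to the roll's rim, mid-width, that is at the very top (104 mm high) at the start and goes round with the roll: down at the bench after half a turn.
- bay: Fixed wooden parking bay. Origin on the bench under the middle of a parked roll; +x (level) points along the lane into the bay, z up. Straight rails 18 mm high, 72 mm apart inside, from x = -58 to +72 mm; end stop 50 mm high with its face at x = +53 mm. Between front bar and stop is bare bench; the parked roll has about 5 mm of play along x and may rock there for a second or two.
- bay_mouth (a point): Bench point in the middle of the bay's open mouth, 133 mm before the bay origin. From here two guides 18 mm high narrow the lane from 122 mm wide to the 72 mm between the rails.
- bay_bar (a point): Top of the middle of the round steel front bar that lies across the lane, 26 mm before the bay origin; it stands 4 mm above the bench and keeps the parked roll from rolling back out.
- yellow_tin: Bystander: small paint tin, 70 mm diameter, 98 mm high, origin under its middle.
- bottle: Bystander: dark round bottle, 61 mm diameter, 145 mm high, origin under its middle.
- tub: Bystander: low clear tub with a dark lid, 110 mm diameter, 74 mm high, origin under its middle.
There are look-alikes about, which are no part of the job. Leave any red look-alike of the roll alone.

How it is judged:
By the outcome, as a careful person would: the job done as asked, in the order asked, and still so for the second after the job is handed in, with the robot touching nothing.
It also fails if it takes over 48 s, if anything falls off the work surface, if the arm or the gripper's body presses on something with over 40 N, if the wrist force passes 120 N, or if a joint passes its speed limit or range.

ROBOT

A 7-joint arm with a two-finger parallel gripper is mounted at the origin on a cart in front of the work surface, level with it; the furniture and walls round the work are solid. World frame = base frame: x ahead of the robot, y to its left, z up, the work surface at z = 0. Lengths are in m, angles in rad, forces in N, time in s.
With the tool pointing down it reaches from about 0.4 to 0.875 m from the base axis. Payload 19.3 kg.
Tool frame: the origin (TCP) lies between the finger pads; the fingertips stand 17 mm ahead of it and the grasp point (between the pads) lies 2 mm behind it (bot.finger_overhang is the distance from the TCP to the fingertips, in m); z points along the fingers, y is the line along which they close (so a half turn about z gives the same grasp; the last joint's range is limited). The gripper opens to 85 mm and grips with 20 to 120 N. Pads are 22 mm wide; open, the fingers measure 114 mm over their backs; the gripper's body (76 mm by 85 mm) begins 54 mm behind the grasp point. The pads swing forward as they close: fully open they stand 13 mm farther back than shut.
Start: joints at [1.108, 0.521, -0.036, 1.599, 0.021, 1.021, -0.113], TCP at [0.239, -0.577, 0.248] pointing down, gripper open.
Joint ranges: [-2.91, 2.91], [-0.3, 2.13], [-1.5, 1.42], [0.17, 2.43], [-1.26, 4.41], [0.16, 1.93], [-2.52, 2.52]. Speed limits (rad/s): [1.89, 1.89, 2.39, 2.39, 3.01, 3.01, 3.01].

INTERFACE

Orientations are given as [roll, pitch, yaw] about the fixed x, y, z axes, in that order (R = Rz(yaw) Ry(pitch) Rx(roll)).
In Python, from workcell import observe, grab_frame, bot gives the robot as it stands.
- The arm moves only by the shell command python3 -m crank 'ROWS' [FORCE]. ROWS is a JSON object of lists of equal length, an entry for each row: "linear": the shift along the world's x, y, z each as a share of 0.25 m, from -1 to 1, a list of three; "delta_rot": the turn, a rotation vector about the world's x, y, z each as a share of 30 degrees, from -1 to 1, a list of three; "fingers": the opening, from -1 (shut) to 1 (fully open). In form: {"linear": [[dx, dy, dz], ...], "delta_rot": [[rx, ry, rz], ...], "fingers": [fingers, ...]}. A call has 1 to 5 rows; each row is the pose to reach, as a shift and turn from the pose commanded when the call began; what a row does not reach only later rows make up. A row lasts 1/10 s, in which the tool goes at most 50 mm and 8.59 degrees, less where a joint would pass 70% of its speed; a pose out of reach is approached as far as the arm can. A call with a number of a shift or a turn outside -1 to 1 is refused whole. A call with a gripper value outside its range is refused whole. The fingers move at their own pace and stop on an object; FORCE is the grip in N (left out, the last holds). Time passes only in rows, so rows that repeat a pose let the fingers close. It gives the time, the measured TCP pose, the force, the opening and the grip force at its end, in the units of the state.
- observe(): the state, without advancing time (a new reading comes with each control period).
- grab_frame(name): name is "scene" or "top" or "wrist"; returns a dict with "image" (420x560x3 uint8, red, green, blue), "mtx" (3x3 intrinsics, pixels), "xyz" and "orientation" of the camera in the world. Camera axes: x right, y down, z forward; pixel columns grow to the right and rows downward; lengths in m; the calibration is good to about 2 mm. The wrist camera is an equidistant fisheye: a pixel r from the principal point sees the ray r / f radians off the axis. A picture is of the moment at which its call begins. There is no depth.
- bot.job_done(): hands the job in; it is judged then, once.
The state is a dict: "clock": time; "qpos": joint angles; "qd": joint speeds; "joint_efforts": joint torques, N m; "position": TCP position; "tool_rot": TCP orientation; "force": force on the tool from outside, world axes, zero at the start; "moment": the same for the moment, N m; "grip_width": finger opening in m; "finger_force": force on a finger pad.
Only numpy, scipy, OpenCV 4.12 (cv2) and the standard library are available. Lean on these libraries where they do the work, as an engineer would, in place of code of your own. Each camera call takes 0.05 s, during which the arm holds its last target. There are 200 camera calls.

## Working session

There is one attempt and no reset: what is moved stays moved. The work goes in short steps, Python scripts to look and compute and a shell command to move; the robot and the scene stay as the last step left them, time stands still between calls to the robot, and variables do not carry over. Pictures are saved under pics/ and viewed, at most 10 in all, crops included, and the job is handed in when it is done.

```bash
mkdir -p pics; cat > h.py <<'E'
import numpy as np,cv2
from workcell import observe,grab_frame,bot
from scipy.spatial.transform import Rotation as R
def Rm(o):
    o=np.array(o,float)
    return o if o.shape==(3,3) else R.from_euler('xyz',o).as_matrix()
def snap(cam,fn):
    f=grab_frame(cam); cv2.imwrite('pics/'+fn,f['image'][:,:,::-1]); np.savez(cam+'.npz',mtx=f['mtx'],xyz=f['xyz'],o=Rm(f['orientation']),im=f['image']); return f
def ray(cam,u,v):
    f=np.load(cam+'.npz'); K=f['mtx']; d=np.array([(u-K[0,2])/K[0,0],(v-K[1,2])/K[1,1],1]); return f['xyz'],f['o']@d
def px(cam,u,v,z):
    c,d=ray(cam,u,v); return (c+d*(z-c[2])/d[2]).round(4)
def proj(cam,p):
    f=np.load(cam+'.npz'); q=f['o'].T@(np.array(p)-f['xyz']); q=f['mtx']@q; return (q[:2]/q[2]).round(1)
E
python3 - <<'E'
from h import *
a=snap('scene','s0.png');b=snap('top','t0.png')
for f in(a,b):print(f['mtx'],f['xyz'],f['orientation'])
print(observe())
E
```

```text
[[517.77458005   0.         271.31154591]
 [  0.         517.77458005 207.47284932]
 [  0.           0.           1.        ]] [ 1.23543161 -0.44413907  0.81818253] [-2.21848988 -0.00456229  0.78173605]
[[432.10430774   0.         283.37153012]
 [  0.         432.10430774 200.04937366]
 [  0.           0.           1.        ]] [0.33045391 0.2458877  1.20546013] [-2.92769136e+00 -1.62635544e-03 -1.61501902e+00]
{'clock': 0.1, 'qpos': array([ 1.10779571,  0.5219813 , -0.03632081,  1.59993674,  0.02125477,
        1.02113337, -0.11283196]), 'qd': array([-0.00046711, -0.00200007,  0.00104736, -0.00091678,  0.00094302,
        0.00021946, -0.00246425]), 'joint_efforts': array([ 1.56476850e-03, -9.28495502e+01,  1.98253445e+00, -3.70535946e+01,
        1.79520511e-02,  5.27503202e-03,  1.20426617e-05]), 'position': array([ 0.23907696, -0.57715249,  0.24777173]), 'tool_rot': array([-3.14052708e+00,  1.25921832e-04,  3.92780379e-01]), 'force': array([ 0.44853429, -0.08426284,  1.17612501]), 'moment': array([-0.0273038 , -0.05085312,  0.01261333]), 'finger_force': 0.0, 'grip_width': 0.08518534483014001}
```

View pics/s0.png

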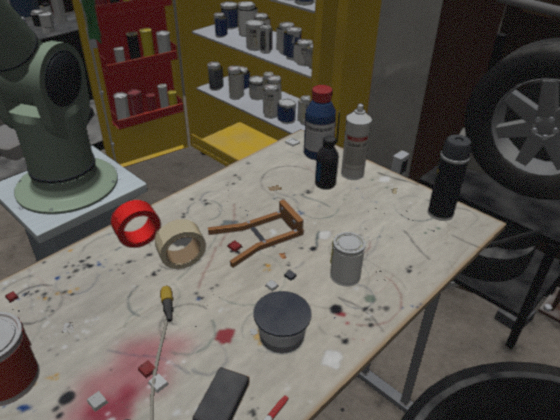

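View pics/t0.png

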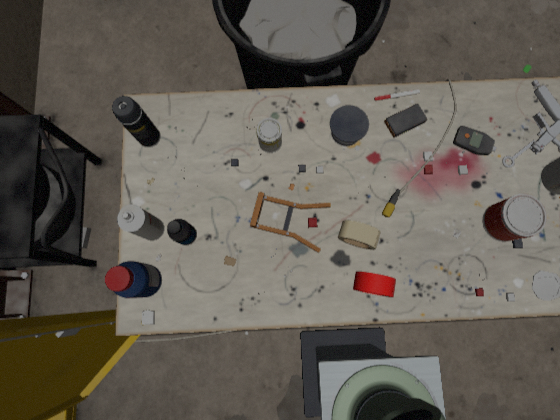

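The scene view shows the cream roll at (181,242), the red look-alike at (136,222) and the bay at (270,230). In the top view the cream roll is at (360,234), the red one at (375,284), and the bay runs from its mouth at about (325,228) to the stop at (258,210). The cream roll fits the description. I'll confirm with an enlarged crop.

```bash
python3 - <<'E'
from h import *
im=np.load('top.npz')['im'][180:300,240:400,::-1]
cv2.imwrite('pics/t1.png',cv2.resize(im,None,fx=5,fy=5,interpolation=cv2.INTER_CUBIC))
E
```

```text
(no output)
```

View pics/t1.png

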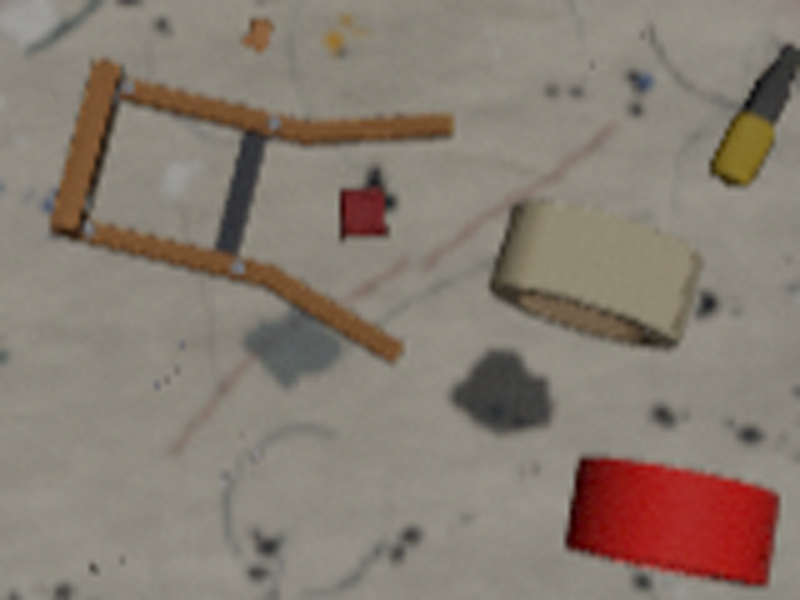

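The top crop shows the cream roll at crop (598,272), standing on its rim, with its open side facing the red one. The red one, at (672,520), is the look-alike. The front bar is at (242,195), the stop at (90,148), and the mouth ends at (452,125) and (395,352). The target is the cream roll before the bay, since it matches both colour and position.

```bash
cat > m.py <<'E'
from h import *
from scipy.optimize import least_squares
def c(u,v): return (u+.5)/5+240-.5,(v+.5)/5+180-.5
def fit(cam,pts,x0):
    pts=np.array(pts,float); a=np.linspace(0,6.283,90)
    def res(p):
        x,y,w=p; d=np.array([np.cos(w),np.sin(w),0]); n=np.array([-d[1],d[0],0]); z=np.array([0,0,1])
        P=[proj(cam,np.array([x,y,.0525])+.0525*(np.cos(t)*d+np.sin(t)*z)+s*n) for t in a for s in(-.024,.024)]
        h=cv2.convexHull((np.array(P)).astype(np.float32))
        return [cv2.pointPolygonTest(h,tuple(q),True) for q in pts]
    r=least_squares(res,x0,diff_step=1e-3,x_scale=[.01,.01,.05]); return r.x,np.round(r.fun,2)
E
python3 - <<'E'
from m import *
P=lambda u,v,z:px('top',*c(u,v),z)
ends=[P(125,90,.018),P(275,120,.018),P(90,230,.018),P(240,262,.018)]
print(ends)
d1=ends[0]-ends[1];d2=ends[2]-ends[3]
bar=P(242,195,.004);m=(P(452,125,.018)+P(395,352,.018))/2
stop=(P(118,72,.05)+P(82,230,.05))/2
for n,v in(('r1',d1),('r2',d2),('bar-stop',stop-bar),('mouth-bar',bar-m)):print(n,v,np.hypot(*v[:2]),np.arctan2(v[1],v[0]))
print(bar,m,stop)
pts=[c(*p) for p in[(508,247),(495,290),(520,203),(675,345),(700,258),(688,305),(580,215),(640,232),(600,342)]]
print(fit('top',pts,[.3,.05,1.4]))
# bystanders
for n,q,z in(('clear',(268,130),.098),('bottle',(178,231),.145),('tub',(349,125),.074),('red',(375,284),.05)):print(n,px('top',*q,z))
E
```

```text
[array([0.5974, 0.285 , 0.018 ]), array([0.5765, 0.2015, 0.018 ]), array([0.5187, 0.3072, 0.018 ]), array([0.4971, 0.2249, 0.018 ])]
r1 [0.0209 0.0835 0.    ] 0.08607589674235172 1.3255358941629503
r2 [0.0216 0.0823 0.    ] 0.08508730810173748 1.3141306245301783
bar-stop [0.02005 0.077   0.046  ] 0.07956759704804459 1.3160633624643392
mouth-bar [ 0.0306  0.0994 -0.014 ] 0.10400346148085653 1.2721560124866276
[0.5371 0.2217 0.004 ] [0.5065 0.1223 0.018 ] [0.55715 0.2987  0.05   ]
(array([ 0.47221482, -0.01166453,  1.40737323]), array([-15.59, -17.45, -14.39,  -1.7 ,   7.69,   6.52,  -2.69,   3.1 ,
        -3.44]))
clear [0.7672 0.2666 0.098 ]
bottle [0.4937 0.4977 0.145 ]
tub [0.7816 0.0411 0.074 ]
red [0.3451 0.0025 0.05  ]
```

```bash
sed -i 's/r=least_squares.*/from scipy.optimize import minimize\n    r=minimize(lambda p:np.sum(np.square(res(p))),x0,method="Nelder-Mead",options=dict(initial_simplex=np.array([x0]*4)+np.diag([.02,.02,.1,0])[:4,:3])); return r.x,np.round(res(r.x),2)/' m.py
python3 - <<'E'
from m import *
x0=px('top',359.5,234.5,.08);print(x0)
pts=[c(*p) for p in[(508,247),(495,290),(520,203),(675,345),(700,258),(688,305),(580,215),(640,232),(600,342)]]
p,r=fit('top',pts,[x0[0],x0[1],1.32]);print(p,r)
o=np.array([.5436,.2469]);w=1.318;d=np.array([np.cos(w),np.sin(w)]);n=np.array([-d[1],d[0]])
print((p[:2]-o)@d,(p[:2]-o)@n,p[2]-w)
cc=p[:2]
# check in scene
print(proj('scene',[*cc,.0525]),proj('scene',[*o,0]))
E
```

```text
[0.4736 0.038  0.08  ]
[0.47290431 0.03614666 1.21050913] [ 1.21  1.21 -0.81  1.14 -0.42  0.83  0.35  0.31  0.65]
-0.22173679286127393 0.01573673260781267 -0.10749086719161394
[179.4 243.2] [268.1 232.9]
```

The roll centre is at (0.473, 0.036) with heading 1.21. The bay origin is at (0.544, 0.247) with lane yaw 1.318. I'll push from behind with two slightly spread fingers, tilted 15° with the tips forward.

```bash
python3 -m crank '{"linear":[[0.35,0.85,-0.1],[0.35,0.85,-0.1],[0.35,0.85,-0.1],[0.35,0.85,-0.1],[0.35,0.85,-0.1]],"delta_rot":[[0,0,0.78],[0,0,0.78],[0,0,0.78],[0,0,0.78],[0,0,0.78]],"fingers":[-0.62,-0.62,-0.62,-0.62,-0.62]}'
python3 -m crank '{"linear":[[0.35,0.85,-0.1],[0.35,0.85,-0.1],[0.35,0.85,-0.1],[0.35,0.85,-0.1],[0.35,0.85,-0.1]],"delta_rot":[[0,0,0.78],[0,0,0.78],[0,0,0.78],[0,0,0.78],[0,0,0.78]],"fingers":[-0.62,-0.62,-0.62,-0.62,-0.62]}'
```

```text
clock: 0.6
position: [0.3275, -0.3617, 0.223]
tool_rot: [-3.141, -0.001, 0.804]
force: [0.8, -0.8, -0.2]
grip_width: 0.0162
finger_force: 0.0
clock: 1.1
position: [0.4149, -0.1492, 0.1981]
tool_rot: [-3.141, -0.001, 1.212]
force: [1.2, -0.1, -0.9]
grip_width: 0.0158
finger_force: 0.0
```

```bash
python3 -m crank '{"linear":[[0.07,0.3,-0.2],[0.07,0.3,-0.3],[0.07,0.3,-0.45],[0.07,0.3,-0.615],[0.07,0.3,-0.615]],"delta_rot":[[0.468,-0.177,0],[0.468,-0.177,0],[0.468,-0.177,0],[0.468,-0.177,0],[0.468,-0.177,0]],"fingers":[-0.62,-0.62,-0.62,-0.62,-0.62]}'
python3 - <<'E'
from h import *
f=snap('top','t2.png');o=observe();print(o['position'],R.from_euler('xyz',o['tool_rot']).as_matrix())
im=f['image'][170:290,280:440,::-1];cv2.imwrite('pics/t2c.png',cv2.resize(im,None,fx=5,fy=5,interpolation=cv2.INTER_CUBIC))
E
```

```text
clock: 1.6
position: [0.4291, -0.0763, 0.0407]
tool_rot: [-3.133, -0.262, 1.208]
force: [0.9, 0.4, 1.3]
grip_width: 0.016
finger_force: 0.0
[ 0.43040381 -0.07659923  0.04333553] [[ 0.34196156  0.93566765  0.08711106]
 [ 0.90321554 -0.35284884  0.24433458]
 [ 0.259353   -0.00487297 -0.9657703 ]]
```

View pics/t2c.png

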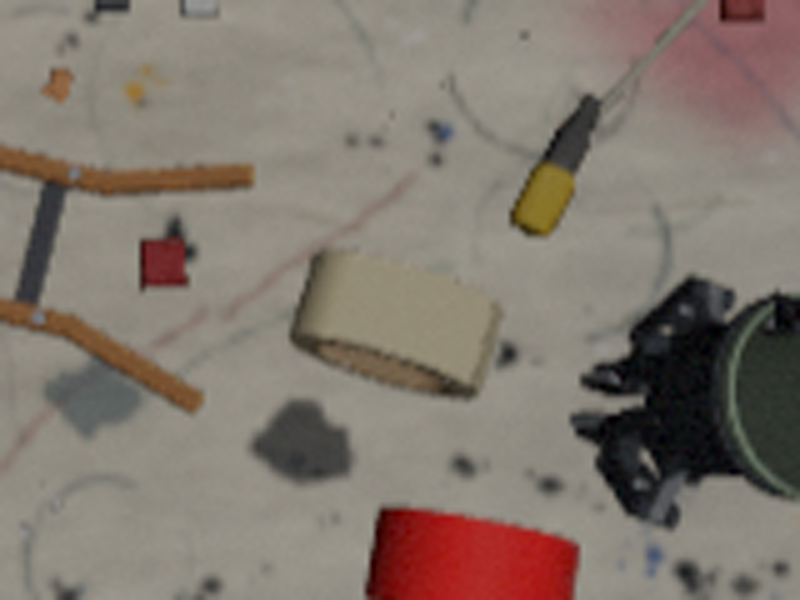

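The crop shows the fingers at (585,400), lined up behind the cream roll at (395,325). The roll is undisturbed. Next I'll start pushing along heading 1.21.

```bash
python3 -m crank '{"linear":[[0.042,0.112,0],[0.071,0.187,0],[0.085,0.225,0],[0.099,0.262,0],[0.113,0.299,0]],"delta_rot":[[0,0,0],[0,0,0],[0,0,0],[0,0,0],[0,0,0]],"fingers":[-0.62,-0.62,-0.62,-0.62,-0.62]}'
python3 -m crank '{"linear":[[0.011,0.03,0],[0.021,0.056,0],[0.032,0.084,0],[0.042,0.112,0],[0.056,0.15,0]],"delta_rot":[[0,0,0],[0,0,0],[0,0,0],[0,0,0],[0,0,0]],"fingers":[-0.62,-0.62,-0.62,-0.62,-0.62]}'
python3 - <<'E'
from h import *
f=snap('top','t3.png')
im=f['image'][170:290,250:410,::-1];cv2.imwrite('pics/t3c.png',cv2.resize(im,None,fx=5,fy=5,interpolation=cv2.INTER_CUBIC))
E
```

```text
clock: 2.15
position: [0.4605, -0.0027, 0.0456]
tool_rot: [3.14, -0.262, 1.209]
force: [-0.9, -0.3, -0.8]
grip_width: 0.0164
finger_force: 0.0
clock: 2.65
position: [0.474, 0.035, 0.0444]
tool_rot: [-3.141, -0.262, 1.209]
force: [-0.5, -0.5, -0.1]
grip_width: 0.0163
finger_force: 0.0
```

View pics/t3c.png

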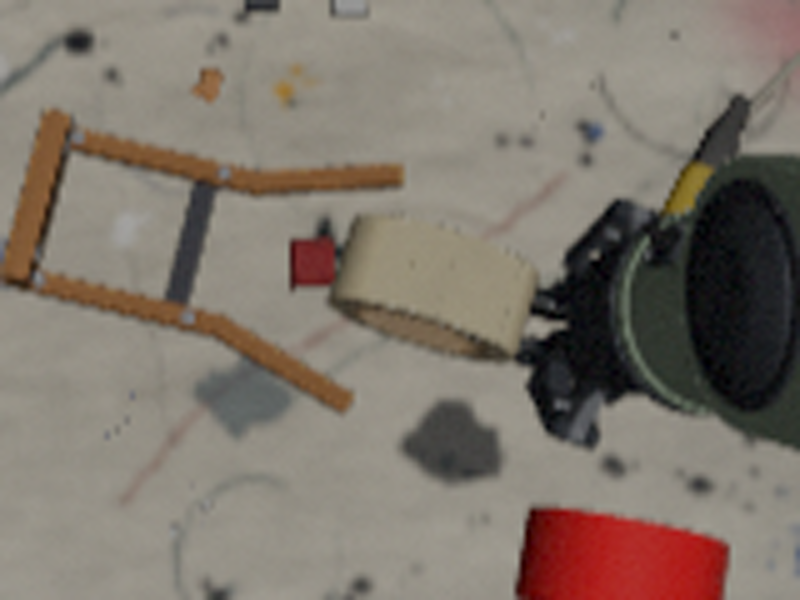

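The roll has moved on and is still upright: corners at (357,215), (333,300), (537,270) and (515,358), with the fingers at its back at (530,325). I'll fit its pose.

```bash
python3 - <<'E'
from m import *
c=lambda u,v:((u+.5)/5+249.5,(v+.5)/5+169.5)
pts=[c(*p) for p in[(357,215),(333,300),(537,268),(515,358),(345,258),(526,313),(470,237),(440,348)]]
p,r=fit('top',pts,[.497,.105,1.21]);print(p,r)
o=np.array([.5436,.2469]);w=1.318;d=np.array([np.cos(w),np.sin(w)]);n=np.array([-d[1],d[0]])
for q in(p[:2],observe()['position'][:2]):print((q-o)@d,(q-o)@n)
print(p[2]-w)
E
```

```text
[0.49898516 0.09385208 1.27632436] [-0.61  0.55  0.5  -0.    0.91  0.69  0.76  0.51]
-0.1593422915763123 0.004917658841208712
-0.220479132989631 0.01422947522976177
-0.041675642800338863
```

```bash
python3 -m crank '{"linear":[[0.019,0.045,0],[0.038,0.089,0],[0.057,0.134,0],[0.076,0.178,0],[0.095,0.223,0]],"delta_rot":[[0,0,0.03],[0,0,0.06],[0,0,0.1],[0,0,0.13],[0,0,0.17]],"fingers":[-0.62,-0.62,-0.62,-0.62,-0.62]}'
python3 - <<'E'
from h import *
f=snap('top','t4.png')
im=f['image'][170:290,240:400,::-1];cv2.imwrite('pics/t4c.png',cv2.resize(im,None,fx=5,fy=5,interpolation=cv2.INTER_CUBIC))
E
```

```text
clock: 3.2
position: [0.4981, 0.0917, 0.0445]
tool_rot: [3.142, -0.262, 1.3]
force: [-0.8, -2.0, 0.8]
grip_width: 0.0157
finger_force: 1.1
```

View pics/t4c.png

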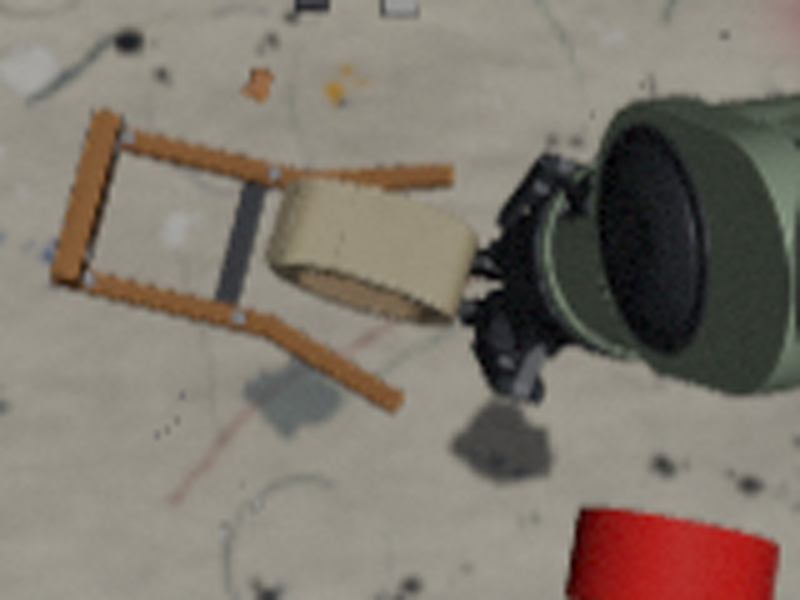

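The roll is in the guides, with corners at (295,180), (268,262), (475,235) and (455,322). It is upright and has not reached the bar yet.

```bash
python3 - <<'E'
from m import *
c=lambda u,v:((u+.5)/5+239.5,(v+.5)/5+169.5)
pts=[c(*p) for p in[(297,180),(268,265),(475,235),(455,322),(282,222),(465,278),(400,203),(380,312)]]
p,r=fit('top',pts,[.52,.155,1.3]);print(p,r)
o=np.array([.5436,.2469]);w=1.318;d=np.array([np.cos(w),np.sin(w)]);n=np.array([-d[1],d[0]])
for q in(p[:2],observe()['position'][:2]):print((q-o)@d,(q-o)@n)
print(p[2]-w)
E
```

```text
[0.52021661 0.1530567  1.24671537] [-0.29  0.08  0.31 -0.02  0.4   0.32  1.12  1.1 ]
-0.09670913841761208 -0.0008311789416552556
-0.1595681298572002 0.00492295532526827
-0.07128462628114618
```

```bash
python3 -m crank '{"linear":[[0.014,0.046,0],[0.029,0.092,0],[0.043,0.138,0],[0.057,0.184,0],[0.072,0.23,0]],"delta_rot":[[0,0,0.01],[0,0,0.02],[0,0,0.03],[0,0,0.03],[0,0,0.03]],"fingers":[-0.62,-0.62,-0.62,-0.62,-0.62]}'
python3 - <<'E'
from h import *
f=snap('top','t5.png');g=snap('scene','s5.png')
a=cv2.resize(f['image'][170:260,230:380,::-1],(600,360));b=cv2.resize(g['image'][170:280,150:330,::-1],(393,240))
im=np.zeros((600,600,3),np.uint8);im[:360]=a;im[360:,:393]=b
cv2.imwrite('pics/c5.png',im)
E
```

```text
clock: 3.75
position: [0.5159, 0.1488, 0.0445]
tool_rot: [-3.142, -0.262, 1.314]
force: [-0.8, -5.3, 2.4]
grip_width: 0.0164
finger_force: 2.4
```

View pics/c5.png

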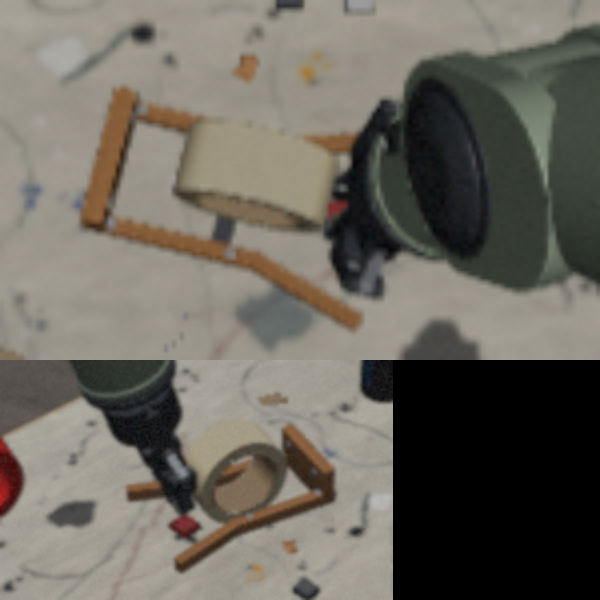

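The roll is upright between the rails, with its front at the bar (top panel (225,230)), and the fingers are at its back. I'll push it gently over.

```bash
python3 -m crank '{"linear":[[0.006,0.023,0],[0.012,0.046,0],[0.017,0.066,0],[0.021,0.08,0],[0.022,0.087,0]],"delta_rot":[[0,0,0],[0,0,0],[0,0,0],[0,0,0],[0,0,0]],"fingers":[-0.62,-0.62,-0.62,-0.62,-0.62]}'
python3 - <<'E'
from h import *
f=snap('top','t6.png');g=snap('scene','s6.png')
a=cv2.resize(f['image'][170:260,230:380,::-1],(600,360));b=cv2.resize(g['image'][170:280,150:330,::-1],(393,240))
im=np.zeros((600,600,3),np.uint8);im[:360]=a;im[360:,:393]=b
cv2.imwrite('pics/c6.png',im)
E
```

```text
clock: 4.35
position: [0.5213, 0.1703, 0.0445]
tool_rot: [3.141, -0.262, 1.315]
force: [-0.0, 0.4, 0.0]
grip_width: 0.0162
finger_force: 0.0
```

View pics/c6.png

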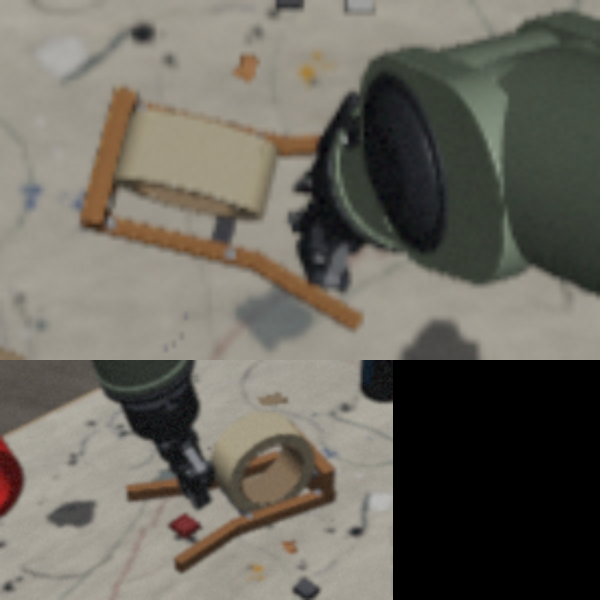

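The roll is over the bar, upright and near the stop, with a gap to the fingers. I'll back off along the lane, rise, and wait for it to settle.

```bash
python3 -m crank '{"linear":[[-0.03,-0.12,0],[-0.06,-0.23,0],[-0.08,-0.3,0.15],[-0.08,-0.3,0.3],[-0.08,-0.3,0.4]],"delta_rot":[[0,0,0],[0,0,0],[0,0,0],[0,0,0],[0,0,0]],"fingers":[-0.62,-0.62,-0.62,-0.62,-0.62]}' >/dev/null
for i in 1 2 3 4 5; do python3 -m crank '{"linear":[[0,0,0],[0,0,0],[0,0,0],[0,0,0],[0,0,0]],"delta_rot":[[0,0,0],[0,0,0],[0,0,0],[0,0,0],[0,0,0]],"fingers":[-0.62,-0.62,-0.62,-0.62,-0.62]}' | grep clock; done
python3 - <<'E'
from h import *
f=snap('top','t7.png');g=snap('scene','s7.png')
a=cv2.resize(f['image'][170:260,230:380,::-1],(600,360));b=cv2.resize(g['image'][170:280,150:330,::-1],(393,240))
im=np.zeros((600,600,3),np.uint8);im[:360]=a;im[360:,:393]=b
cv2.imwrite('pics/c7.png',im)
E
```

```text
clock: 5.45
clock: 5.95
clock: 6.45
clock: 6.95
clock: 7.45
```

View pics/c7.png

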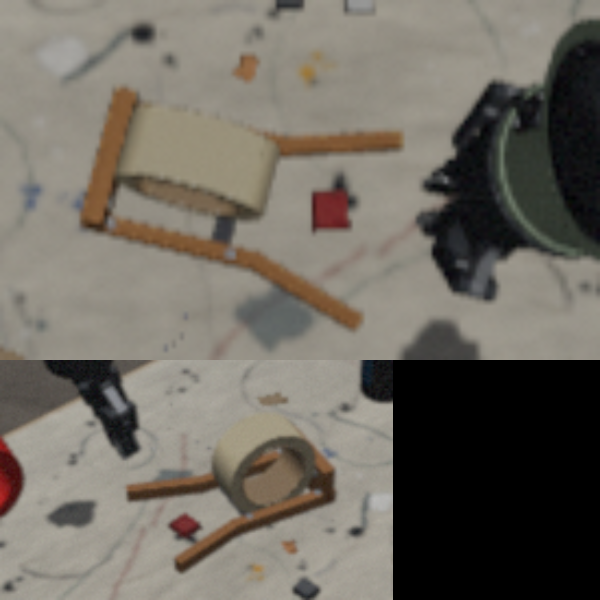

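The roll rests upright between the rails, with its front near the stop. In the top panel its corners are (140,103), (118,180), (279,143) and (262,218). I'll check the fit and that it is still, then hand in.

```bash
python3 - <<'E'
from m import *
c=lambda u,v:((u+.5)/4+229.5,(v+.5)/4+169.5)
pts=[c(*p) for p in[(140,103),(118,182),(279,143),(262,218),(128,143),(270,183),(210,118)]]
p,r=fit('top',pts,[.54,.245,1.3]);print(p,r)
o=np.array([.5436,.2469]);w=1.318;d=np.array([np.cos(w),np.sin(w)]);n=np.array([-d[1],d[0]])
q=p[:2];print((q-o)@d,(q-o)@n,p[2]-w)
A=np.load('top.npz')['im'].astype(int);B=grab_frame('top')['image'].astype(int)
print(abs(A-B)[175:240,245:305].mean(),abs(A-B)[260:330,180:260].mean())
if abs((q-o)@d)<.012 and abs((q-o)@n)<.016: print(bot.job_done())
E
```

```text
[0.55158939 0.24558697 1.25138938] [-0.48 -0.11 -0.35  0.37  1.    0.8   0.73]
0.0007269460724579028 -0.008063868012262842 -0.06661061880847807
1.207008547008547 1.0848214285714286
the job is handed in; nothing more can be done
None
```

The cream tape roll was rolled along the bench and over the front bar, and the job is handed in: in the last pictures it stood still and upright between the rails, about 1 mm from the bay origin along the lane and 8 mm to one side. The arm stayed clear of the tin, bottle, tub and red roll.

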